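Clamp the gel cassette and hold the comb snug between its glass plates

TASK

On the gel casting stand, first press the spring lever down until it catches and stays down, which clamps the two glass plates together. Then take the comb from its rack and slide it, teeth down, between the plates until its thick ridge drags snugly, with the ridge's top still showing above the shorter plate's edge. Do not force the glass or disturb the other things on the bench, and finish holding the comb at that depth so that a partner can mark the glass.

Things in the scene. Friction and masses are not known exactly. Their poses are not given: they have to be found in the camera images.
- stand: Fixed grey gel casting stand, 120 x 180 mm. Origin on its underside; x runs across the upright glass plates, short plate to tall plate, y along them, z up. Both plates are 100 mm wide, 3 mm thick, tops rounded, feet at z = 25 mm. White spacers leave a channel from y = -40 to 40 mm. Uprights at |y| = 52 to 70 mm reach z = 102 mm; a cam shaft crosses at x = -32, z = 62 mm.
- mouth (a point): Mouth of the gap: x = 0, y = 0, z = 98 mm of the stand, at the height of the short plate's top edge, midway in the clamped gap. Axes as the stand. The tall plate's face lies 1.5 mm to its +x and rises 9 mm higher.
- short_glass: Shorter glass plate, 73 mm tall, top at z = 98 mm of the stand; origin under its centre. Lever up, it stands loose, gap to the tall plate 4.5 mm. Lever caught, rubber pads press it 1.5 mm to +x: gap 3.0 mm, and it gives towards -x by at most 3.5 mm against 2 N plus 3.5 N per mm.
- tall_glass: Taller, fixed glass plate, 82 mm tall, top at z = 107 mm of the stand, x = 1.5 to 4.5 mm; origin under its centre, at x = 3, z = 25 mm of the stand.
- clamp_lever (a joint): Lever angle (rad): 0 = up, held by its spring; 1.0 = fully down. Pushing meets some 4 to 8 N at the ball until 0.7 rad; past that it snaps down to 1.0 and stays caught.
- lever_ball (a point): Centre of the black ball knob, 24 mm in diameter, at the end of the lever. It swings about lever_hinge in the stand's x-z plane: at lever angle a it lies at x = -75 cos(0.7 - a), z = 75 sin(0.7 - a) mm from the hinge.
- lever_hinge (a point): Point on the lever's hinge axis (the stand's y axis) level with the lever arm: at x = -32, y = +98, z = 62 mm of the stand.
- rack: Fixed grey comb rack, a slotted block 75 mm (x) by 92 mm (y) by 16 mm tall with three slots along y, 24 mm apart; the comb stands upright in the middle slot, 11 mm deep, 2.6 mm wide (it may lean by 3 degrees), tooth tips at z = 5 mm. Origin on the underside.
- comb: White plastic comb, 35 g, upright, teeth down. Origin at the middle of the tooth tips; y along it, x through it, z up; front and back alike. Five teeth 2 mm thick, z = 0 to 18 mm, 72 mm over all; ridge z = 18 to 34 mm, swelling from 2 to 4 mm thick by z = 23 mm; web 3 mm thick to z = 43 mm; grip rail 10 mm thick, 60 mm long, z = 43 to 61 mm.
- comb_root (a point): Point on the comb at the roots of the teeth, where the ridge begins: middle of the comb, 18 mm above the tips.
- comb_rail (a point): Centre of the comb's grip rail, 52 mm above the tips.
- beaker: Bystander: empty glass beaker, 70 mm across, 85 mm tall; origin under its centre.
- reagent_bottle: Bystander: amber bottle, 72 mm across, 150 mm tall; origin under its centre.
- tube_rack: Bystander: white test-tube rack with five stoppered tubes, 70 by 200 mm, 134 mm tall; origin under its centre.
- pencil_pot: Bystander: dark steel pot of pencils, 84 mm across, up to 195 mm tall; origin under its centre.
Things that resemble listed ones, but are neither listed nor needed, are in the scene too. What is meant by the comb is not brown or pink, and is the smaller of those in its own colour.

How it is judged:
On the way, in this order (a step that is already met when the one before it is completed fails the run):
1. the lever is down on its catch, the comb still out of the stand (value of joint clamp_lever above 0.92 rad and horizontal distance between comb_root and mouth above 0.05 m), for 0.2 s.
2. the comb's ridge drags between the clamped plates (value of joint clamp_lever above 0.92 rad and contact force between comb and short_glass above 1 N and z of comb_root in the frame of mouth below -0.003 m and horizontal distance between comb_root and mouth below 0.008 m), for 0.2 s.
At the end, for the whole second after the job is handed in: Lever caught down (over 0.92 rad). Comb upright and level between the plates (0.12 rad), tooth roots 3 to 16 mm below the short plate's top edge, at rest, pressed by the short plate with over 1 N, still gripped by the fingers (over 2 N), which do not lean on the stand (all of step 2 and z of comb_root in the frame of mouth above -0.016 m and x of comb_root in the frame of mouth between -0.004 and 0.0015 m and angle between comb's own z axis and vertical below 0.12 rad and angle between the x axis of comb and the x axis of stand, either way round below 0.12 rad and contact force between the fingers and comb above 2 N and contact force between the fingers and stand below 0.5 N and linear speed of comb below 0.01 m/s); the arm keeps its last pose, push and grip.
It fails at once if the glass is forced (over 40 N on either plate) (contact force between anything else and short_glass above 40 N or contact force between anything else and tall_glass above 40 N).
It fails at once if a bystander is moved by more than 20 mm (distance of any of beaker, reagent_bottle, tube_rack, pencil_pot from where it was at the start of the episode above 0.02 m).
It also fails if it takes over 58 s, if anything falls off the work surface, if the arm or the gripper's body presses on something with over 40 N, if the wrist force passes 120 N, or if a joint passes its speed limit or range.

ROBOT

A 7-joint arm with a two-finger parallel gripper is mounted at the origin on the work surface. World frame = base frame: x ahead of the robot, y to its left, z up, the work surface at z = 0. Lengths are in m, angles in rad, forces in N, time in s.
With the tool pointing down it reaches from about 0.425 to 1.025 m from the base axis. Payload 9.4 kg.
Tool frame: the origin (TCP) lies at the very end of the fingers, on their centre line; the grasp point (between the pads) lies 19 mm behind it; z points along the fingers, y is the line along which they close (so a half turn about z gives the same grasp; the last joint's range is limited). The gripper opens to 93 mm and grips with 3 to 60 N. Pads are 15 mm wide; open, the fingers measure 128 mm over their backs; the gripper's body (75 mm by 188 mm) begins 65 mm behind the grasp point.
Start: joints at [1.251, 0.599, -0.003, 1.599, 0.002, 0.943, -0.08], TCP at [0.174, -0.704, 0.219] pointing down, gripper open.
Joint ranges: [-2.57, 2.57], [-0.35, 1.97], [-1.29, 1.29], [0.11, 2.56], [-1.05, 4.19], [0.11, 1.86], [-2.63, 2.63]. Speed limits (rad/s): [2.22, 2.22, 3.01, 3.01, 3.14, 3.14, 3.14].

INTERFACE

Orientations are given as a rotation vector (axis times angle).
In Python, from plant import bot gives the robot as it stands.
- The arm moves only by the tool drive_tool, never from a script. Its argument "increments" is a list of rows, each an object of numbers: "tx", "ty", "tz": the shift along the tool's x, y, z as a fraction of full scale; "rx", "ry", "rz": the turn, a rotation vector about the tool's x, y, z as a fraction of full scale; "jaw": the opening, from 0 (shut) to 1 (fully open). A call has 1 to 12 rows; each row shifts and turns the commanded pose from where the row before left it, along the tool's axes as they then stand; what a row does not reach is not made up. Full scale, the value 1, is 0.12 m for a shift and 2 rad for a turn. A row lasts 1/10 s, in which the tool goes at most 50 mm and 8.59 degrees, less where a joint would pass 70% of its speed; a pose out of reach is approached as far as the arm can. A call with a number of a shift or a turn outside -1 to 1 is refused whole. A call with a gripper value outside its range is refused whole. The fingers move at their own pace and stop on an object; the grip force is fixed at half the most. Time passes only in rows, so rows that do not move let the fingers close. It gives the time, the measured TCP pose, the force, the opening and the grip force at its end, in the units of the state.
- bot.state(): the state, without advancing time (a new reading comes with each control period).
- bot.capture(name): name is "scene" or "top"; returns a dict with "pixels" (384x512x3 uint8, red, green, blue), "camera_matrix" (3x3 intrinsics, pixels), "k1" (the pictures are not rectified: a ray, as slopes to the right and down, at radius r is drawn at 1 + k1 r^2 times it, then the intrinsics apply), "rvec" (rotation vector, rad) and "tvec" (3), from world to camera coordinates, as OpenCV has them. Camera axes: x right, y down, z forward; pixel columns grow to the right and rows downward; lengths in m; the calibration is good to about 2 mm. A picture is of the moment at which its call begins. There is no depth.
- bot.close_job(): hands the job in; it is judged then, once.
The state is a dict: "time": time; "joints": joint angles; "joint_velocities": joint speeds; "tau": joint torques, N m; "eef_pos": TCP position; "ee_rot": TCP orientation; "ft_force": force on the tool from outside, world axes, zero at the start; "wrist_torque": the same for the moment, N m; "width": opening from 0.0 (shut) to 1.0 (fully open); "finger_force": force on a finger pad.
Only numpy, scipy, OpenCV 4.12 (cv2) and the standard library are available. Lean on these libraries where they do the work, as an engineer would, in place of code of your own. Each camera call takes 0.05 s, during which the arm holds its last target. There are 200 camera calls.

## Working session

There is one attempt and no reset: what is moved stays moved. The work goes in short steps, Python scripts to look and compute and a tool call to move; the robot and the scene stay as the last step left them, time stands still between calls to the robot, and variables do not carry over. Pictures are saved under pics/ and viewed, at most 13 in all, crops included, and the job is handed in when it is done.

Besides the shell and the picture viewer there is one more tool, called after ">>>" as a command line: name --argument value ..., lists and objects as JSON in quotes. drive_tool: Moves the arm, as the interface text tells. Its arguments: {"type":"object","properties":{"increments":{"type":"array","items":{"type":"object","properties":{"tx":{"type":"number","minimum":-1,"maximum":1},"ty":{"type":"number","minimum":-1,"maximum":1},"tz":{"type":"number","minimum":-1,"maximum":1},"rx":{"type":"number","minimum":-1,"maximum":1},"ry":{"type":"number","minimum":-1,"maximum":1},"rz":{"type":"number","minimum":-1,"maximum":1},"jaw":{"type":"number"}}}}},"required":["increments"]}

```bash
mkdir -p pics && ls && cat > h.py <<'E'
import numpy as np, cv2
from scipy.spatial.transform import Rotation as R
from plant import bot
def cap(n):
    d=bot.capture(n); return d
def ray(d,uv):
    K=np.array(d["camera_matrix"]);k=d["k1"]
    uv=np.atleast_2d(np.array(uv,float))
    D=np.array([k,0,0,0,0],float)
    p=cv2.undistortPoints(uv.reshape(-1,1,2),K,D).reshape(-1,2)
    Rm=cv2.Rodrigues(np.array(d["rvec"],float))[0];t=np.array(d["tvec"],float)
    v=np.c_[p,np.ones(len(p))]@Rm
    return -Rm.T@t, v
def onz(d,uv,z):
    c,v=ray(d,uv); return c+v*((z-c[2])/v[:,2])[:,None]
def proj(d,X):
    return cv2.projectPoints(np.atleast_2d(np.array(X,float)),np.array(d["rvec"],float),np.array(d["tvec"],float),np.array(d["camera_matrix"]),np.array([d["k1"],0,0,0,0],float))[0].reshape(-1,2)
def save(d,name,crop=None,s=1):
    im=cv2.cvtColor(d["pixels"],cv2.COLOR_RGB2BGR)
    if crop: x0,y0,x1,y1=crop; im=im[y0:y1,x0:x1]
    if s!=1: im=cv2.resize(im,None,fx=s,fy=s,interpolation=cv2.INTER_CUBIC)
    cv2.imwrite("pics/"+name,im)
E
python3 - <<'E'
from h import *
for n in("scene","top"):
    d=cap(n); save(d,n+"0.png",s=1.5); c,v=ray(d,[256,192]); print(n,c,v,d["k1"],d["camera_matrix"][0][0])
s=bot.state(); print(s)
E
```

```text
pics
scene [1.31909183 0.08415075 1.34878065] [[-0.50815776 -0.10482723 -0.8550274 ]] -0.052502961653629006 468.5508995249702
top [ 0.38027479 -0.05654331  1.2565888 ] [[ 0.17378723  0.01401458 -0.98498113]] 0.042543662976410754 381.36512734490964
{'time': 0.1, 'joints': array([ 1.25130717,  0.60003413, -0.00256251,  1.60002293,  0.00176337,
        0.94288264, -0.07978881]), 'joint_velocities': array([-0.00011732, -0.00220682,  0.00022159, -0.00224327,  0.00049551,
       -0.00034394, -0.00064737]), 'tau': array([ 4.50002990e-03, -7.66568542e+01,  1.50196720e+00, -2.52937549e+01,
       -5.23917668e-02,  1.35880237e-02,  7.53284939e-05]), 'eef_pos': array([ 0.17420692, -0.70332921,  0.21786359]), 'ee_rot': array([-3.11714846e+00, -3.80375832e-01,  3.89151702e-04]), 'ft_force': array([-0.33288207, -0.32351327,  0.02136856]), 'wrist_torque': array([-0.04114993,  0.0009435 ,  0.03393093]), 'finger_force': 0.0, 'width': 1.0014610669898247}
```

View pics/scene0.png

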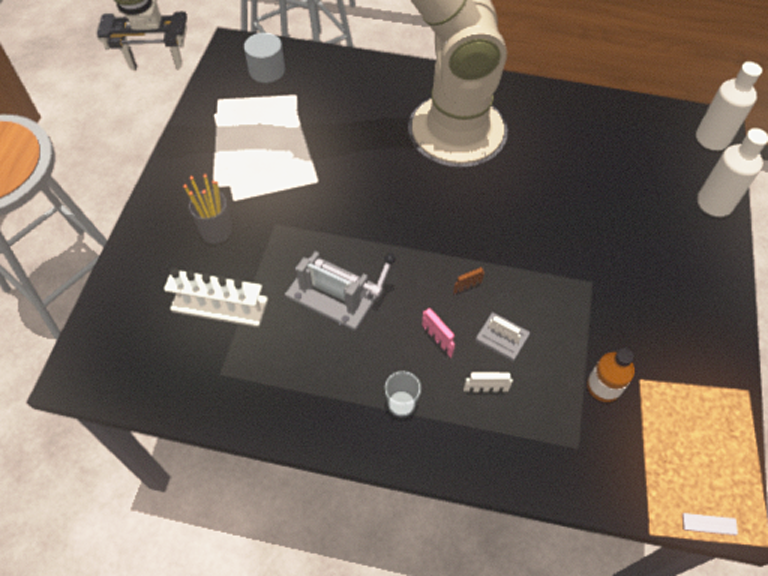

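View pics/top0.png

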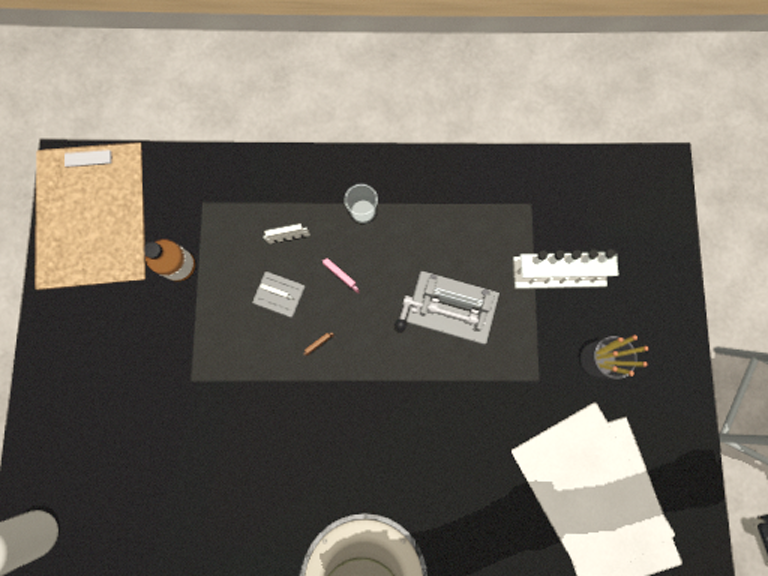

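Scene view: the stand is at about (335,290) with its lever ball at (390,258), the rack with a white comb at (503,333), and a larger white decoy comb at (488,382). The top view has the stand at (453,307), ball at (400,324), rack at (278,293). I'll take zoomed crops next.

```bash
python3 - <<'E'
from h import *
t=cap("top"); s=cap("scene")
def crop(d,b,f):
    x0,y0,x1,y1=b
    return cv2.resize(cv2.cvtColor(d["pixels"],cv2.COLOR_RGB2BGR)[y0:y1,x0:x1],None,fx=f,fy=f,interpolation=cv2.INTER_CUBIC)
# top crops: stand 260..340 x175..235 ; rack 160..210 x 175..215
a=crop(t,(260,173,340,233),5); b=crop(t,(155,170,215,215),6.6666)
c=crop(s,(185,160,265,220),5); e=crop(s,(300,200,360,245),6.6666)
cv2.imwrite("pics/z1.png",np.vstack([np.hstack([a,b[:300,:400]]),np.hstack([c,e[:300,:400]])]))
print(proj(t,bot.state()["eef_pos"]),proj(s,bot.state()["eef_pos"]))
g=[onz(t,[[425/1.5,272/1.5],[500/1.5,293/1.5],[485/1.5,343/1.5],[408/1.5,320/1.5]],0.01)]
print(g, onz(t,[277/1.5,292/1.5],0.05))
for d,n in((t,'t'),(s,'s')):
    hsv=cv2.cvtColor(d["pixels"],cv2.COLOR_RGB2HSV)
    m=(hsv[...,2]>190)&(hsv[...,1]<40)
    k,l,st,ce=cv2.connectedComponentsWithStats(m.astype(np.uint8))
    print(n,[(st[i].tolist(),ce[i].round(1).tolist()) for i in range(1,k) if 15<st[i,4]<400])
E
```

```text
[[515.5975739  343.71065701]] [[103.62208909  44.95538937]]
[array([[ 0.63662462, -0.12982689,  0.01      ],
       [ 0.58972047, -0.29527912,  0.01      ],
       [ 0.47933601, -0.25917729,  0.01      ],
       [ 0.52917647, -0.09175487,  0.01      ]])] [[0.58387887 0.18844945 0.05      ]]
t [([43, 100, 30, 11, 246], [57.3, 105.0]), ([234, 134, 15, 13, 149], [241.5, 140.2]), ([176, 149, 28, 10, 97], [188.6, 153.0]), ([268, 182, 18, 31, 147], [277.0, 197.3]), ([284, 185, 38, 19, 288], [304.1, 193.4]), ([173, 189, 22, 10, 72], [183.0, 193.2]), ([285, 202, 34, 13, 171], [302.0, 207.7]), ([234, 343, 8, 3, 19], [238.2, 344.2]), ([253, 345, 19, 11, 39], [261.8, 349.5]), ([0, 359, 4, 20, 54], [1.0, 368.4])]
s [([58, 0, 6, 7, 21], [60.5, 2.7]), ([237, 0, 41, 10, 253], [258.7, 3.2]), ([172, 2, 14, 10, 61], [175.9, 5.4]), ([192, 6, 16, 19, 197], [199.6, 15.7]), ([213, 9, 14, 18, 118], [218.7, 19.7]), ([163, 11, 24, 27, 328], [175.7, 27.6]), ([315, 16, 7, 7, 19], [317.4, 18.9]), ([495, 42, 13, 9, 87], [500.8, 45.8]), ([481, 53, 23, 18, 251], [491.4, 62.6]), ([498, 86, 14, 11, 113], [504.8, 90.8]), ([284, 97, 38, 10, 126], [304.3, 102.8]), ([13, 129, 23, 23, 208], [24.4, 138.5]), ([41, 137, 7, 6, 18], [43.6, 139.9]), ([2, 142, 13, 18, 90], [7.0, 151.5]), ([56, 155, 12, 14, 66], [61.2, 161.9]), ([206, 173, 32, 17, 176], [222.1, 181.1]), ([243, 176, 16, 20, 84], [251.3, 187.7]), ([327, 211, 20, 14, 85], [337.4, 216.2]), ([314, 248, 28, 7, 126], [326.7, 250.2]), ([260, 262, 16, 14, 178], [267.3, 268.5]), ([90, 289, 14, 13, 72], [97.6, 294.2]), ([456, 342, 35, 14, 369], [472.8, 348.9]), ([430, 364, 6, 6, 21], [431.9, 366.2]), ([476, 374, 36, 10, 199], [491.6, 379.4]), ([455, 380, 17, 4, 41], [462.3, 382.1])]
```

View pics/z1.png

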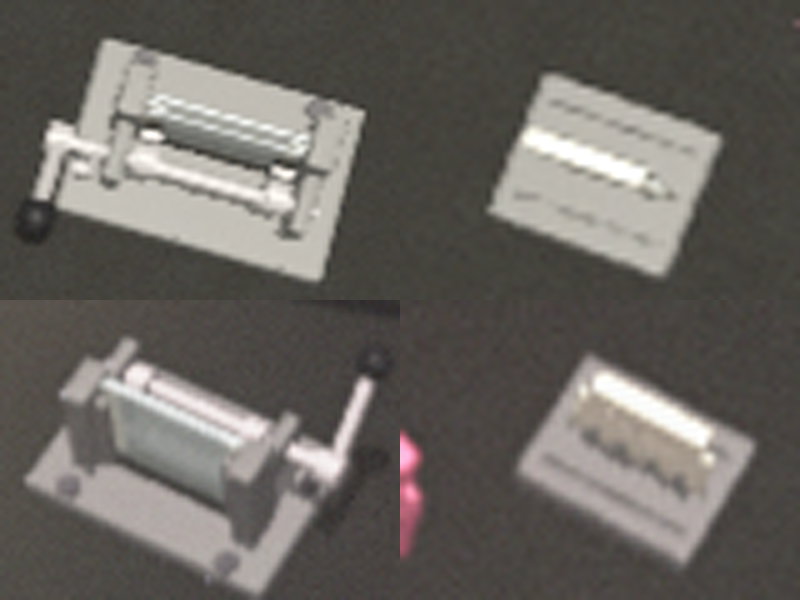

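```bash
cat >> h.py <<'E'
def tri(d1,p1,d2,p2):
    c1,v1=ray(d1,p1);c2,v2=ray(d2,p2);v1=v1[0]/np.linalg.norm(v1[0]);v2=v2[0]/np.linalg.norm(v2[0])
    A=np.c_[v1,-v2];x=np.linalg.lstsq(A,c2-c1,rcond=None)[0]
    a=c1+v1*x[0];b=c2+v2*x[1];return (a+b)/2,np.linalg.norm(a-b)
E
python3 - <<'E'
from h import *
t=cap("top"); s=cap("scene")
uc=lambda p,o,f:(np.array(p,float)+.5)/f-.5+o
def rect(P,n):
    c=P.mean(0);L=np.linalg.norm(np.roll(P,-1,0)-P,axis=1);e1=P[1]-P[0]+P[2]-P[3]
    print(n,c.round(4),"sides",L.round(4),"long-dir deg",np.degrees(np.arctan2(*(-e1[1::-1]))).round(1))
st=uc([[105,38],[365,110],[322,282],[58,208]],(260,173),5); 
ss=uc([[25,180],[262,295]],(185,160),5)
for z in(.008,.012,.015): rect(onz(t,st,z),z)
rk=uc([[145,72],[320,135],[268,277],[88,212]],(155,170),6.6667); rect(onz(t,rk,.016),"rackT")
rs=uc([[190,55],[355,142],[285,265],[118,170]],(300,200),6.6667); rect(onz(s,rs,.016),"rackS")
print("ball",tri(t,uc([33,222],(260,173),5),s,uc([374,62],(185,160),5)))
print("rail",tri(t,[183,193.2],s,[337.4,216.2]))
# rail ends: top-face centroids on z=.066
print(onz(t,[183,193.2],.066),onz(s,[337.4,216.2],.066))
for d,o in((t,(170,185,200,203)),(s,(320,205,352,235))):
    x0,y0,x1,y1=o;g=cv2.cvtColor(d["pixels"],cv2.COLOR_RGB2GRAY)[y0:y1,x0:x1]
    hs=cv2.cvtColor(d["pixels"],cv2.COLOR_RGB2HSV)[y0:y1,x0:x1]
    ys,xs=np.nonzero(g>195);p=np.c_[xs+x0,ys+y0];P=onz(d,p,.066)[:,:2];c=P.mean(0)
    w,V=np.linalg.eigh(np.cov((P-c).T));q=(P-c)@V[:,1];r=(P-c)@V[:,0]
    print("railfit",c.round(4),"dir",np.degrees(np.arctan2(V[1,1],V[0,1])).round(1),"len",np.ptp(q).round(4),np.ptp(r).round(4),len(p))
# stand glass tops: tall top edge z=.107 line, in top crop
print("glass line top", onz(t,uc([[155,97],[308,140]],(260,173),5),.107))
print("glass scene", onz(s,uc([[108,85],[240,143]],(185,160),5),.107))
E
```

```text
0.008 [ 0.5596 -0.1912  0.008 ] sides [0.1791 0.1184 0.1791 0.1186] long-dir deg 74.4
0.012 [ 0.559  -0.1908  0.012 ] sides [0.1786 0.118  0.1785 0.1183] long-dir deg 74.4
0.015 [ 0.5586 -0.1905  0.015 ] sides [0.1781 0.1177 0.1781 0.118 ] long-dir deg 74.4
rackT [0.5865 0.1929 0.016 ] sides [0.0929 0.0744 0.0945 0.0745] long-dir deg 70.2
rackS [0.5861 0.1936 0.016 ] sides [0.0902 0.077  0.091  0.0748] long-dir deg -110.5
ball (array([ 0.50645435, -0.0723493 ,  0.10781352]), np.float64(0.0018574258323246862))
rail (array([0.58627187, 0.19247411, 0.06272046]), np.float64(0.002350525281991107))
[[0.58585853 0.19060894 0.066     ]] [[0.58783651 0.19335424 0.066     ]]
railfit [0.5859 0.192 ] dir 69.3 len 0.0686 0.01 67
railfit [0.5877 0.1926] dir 69.7 len 0.0696 0.0174 74
glass line top [[ 0.58340233 -0.14613859  0.107     ]
 [ 0.5570268  -0.23920451  0.107     ]]
glass scene [[ 0.55958137 -0.23384633  0.107     ]
 [ 0.58335761 -0.14216577  0.107     ]]
```

>>> drive_tool --increments '[{"tz": -0.11, "rz": -0.066, "jaw": 0}, {"tz": -0.11, "rz": -0.066, "jaw": 0}, {"tz": -0.11, "rz": -0.066, "jaw": 0}, {"tz": -0.11, "rz": -0.066, "jaw": 0}, {"tz": -0.11, "rz": -0.066, "jaw": 0}, {"tz": -0.11, "rz": -0.066, "jaw": 0}, {"tz": -0.11, "rz": -0.066, "jaw": 0}, {"tz": -0.11, "rz": -0.066, "jaw": 0}]'

```text
invalid input
```

```bash
cat >> h.py <<'E'
YS=np.radians(-15.6); O=np.array([.5662,-.193,0])
def stand(p): 
    c,s=np.cos(YS),np.sin(YS); return O+np.array([c*p[0]-s*p[1],s*p[0]+c*p[1],p[2]])
def tostand(w):
    c,s=np.cos(YS),np.sin(YS); v=np.array(w)-O; return np.array([c*v[0]+s*v[1],-s*v[0]+c*v[1],v[2]])
def rel(target,yaw_x=None):
    s=bot.state();Rm=R.from_rotvec(s["ee_rot"]);d=Rm.inv().apply(np.array(target)-s["eef_pos"])
    m=Rm.as_matrix();yw=np.degrees(np.arctan2(m[1,0],m[0,0]))
    print("t",s["time"].__round__(2),"pos",s["eef_pos"].round(4),"yawx",yw.round(2),"tilt",m[:2,2].round(4),"rel mm",(d*1e3).round(1),"units",(d/.12).round(3))
    if yaw_x is not None: print("rz units",(-np.radians(yaw_x-yw)/2).round(4))
E
python3 - <<'E'
from h import *
rel(stand([-.0894,.098,.150]),74.4)
t=cap("top");s=cap("scene")
# refine ball by dark mask, pot/other tall things
for d,o in((t,(258,208,276,226)),(s,(248,162,270,184))):
    x0,y0,x1,y1=o;g=cv2.cvtColor(d["pixels"],cv2.COLOR_RGB2GRAY)[y0:y1,x0:x1]
    ys,xs=np.nonzero(g<38);print(len(xs),xs.mean()+x0,ys.mean()+y0,np.ptp(xs),np.ptp(ys),np.sort(g.ravel())[[5,50,150]])
for p in(stand([-.0894,.098,.110]),stand([0,0,.098])):print(p,proj(t,p),proj(s,p))
print("pot",onz(t,[[610/1.5,345/1.5]],.19))
E
```

```text
t 0.3 pos [ 0.1743 -0.7036  0.2183] yawx 13.91 tilt [-0.0002  0.0005] rel mm [ 473.7 -530.7   68.6] units [ 3.947 -4.422  0.571]
rz units -0.5279<stdin>:7: RuntimeWarning: Mean of empty slice.
  ret = ret.dtype.type(ret / rcount)
Traceback (most recent call last):
ValueError: zero-size array to reduction operation maximum which has no identity
```

>>> drive_tool --increments '[{"tx": 0, "ty": 0, "tz": -0.11, "rx": 0, "ry": 0, "rz": -0.066, "jaw": 0}, {"tx": 0, "ty": 0, "tz": -0.11, "rx": 0, "ry": 0, "rz": -0.066, "jaw": 0}, {"tx": 0, "ty": 0, "tz": -0.11, "rx": 0, "ry": 0, "rz": -0.066, "jaw": 0}, {"tx": 0, "ty": 0, "tz": -0.11, "rx": 0, "ry": 0, "rz": -0.066, "jaw": 0}, {"tx": 0, "ty": 0, "tz": -0.11, "rx": 0, "ry": 0, "rz": -0.066, "jaw": 0}, {"tx": 0, "ty": 0, "tz": -0.11, "rx": 0, "ry": 0, "rz": -0.066, "jaw": 0}, {"tx": 0, "ty": 0, "tz": -0.11, "rx": 0, "ry": 0, "rz": -0.066, "jaw": 0}, {"tx": 0, "ty": 0, "tz": -0.11, "rx": 0, "ry": 0, "rz": -0.066, "jaw": 0}]'

```text
time: 1.2
eef_pos: [0.1741, -0.7037, 0.3248]
ee_rot: [-2.497, -1.906, 0.0]
ft_force: [0.7, -0.7, -0.1]
width: 0.359
finger_force: 0.0
```

```bash
python3 - <<'E'
from h import *
rel(stand([-.0894,.098,.170]),74.4)
t=cap("top");s=cap("scene")
for d,o in((t,(258,208,276,226)),(s,(248,162,270,184))):
    x0,y0,x1,y1=o;g=cv2.cvtColor(d["pixels"],cv2.COLOR_RGB2GRAY)[y0:y1,x0:x1]
    ys,xs=np.nonzero(g<(np.median(g)-14));print(len(xs),xs.mean()+x0,ys.mean()+y0,np.ptp(xs),np.ptp(ys),np.sort(g.ravel())[[5,50,150]])
for p in(stand([-.0894,.098,.110]),stand([0,0,.098])):print(p,proj(t,p),proj(s,p))
print("pot",onz(t,[[610/1.5,345/1.5]],.19))
E
```

```text
t 1.2 pos [ 0.1741 -0.7037  0.3248] yawx 74.71 tilt [-0.0001 -0.0001] rel mm [694.5 154.7 154.7] units [5.787 1.289 1.289]
rz units 0.0027
41 266.3414634146341 217.4878048780488 7 8 [39 55 66]
30 263.1666666666667 166.23333333333332 12 13 [48 59 66]
[ 0.50644741 -0.07456864  0.11      ] [[267.24935842 216.87910559]] [[259.01756522 171.51110311]]
[ 0.5662 -0.193   0.098 ] [[305.65946433 198.05406659]] [[218.36238501 182.21999   ]]
pot [[ 0.46225593 -0.46138241  0.19      ]]
```

>>> drive_tool --increments '[{"tx": 0.36, "ty": 0.08, "tz": 0, "rx": 0, "ry": 0, "rz": 0, "jaw": 0}, {"tx": 0.36, "ty": 0.08, "tz": 0, "rx": 0, "ry": 0, "rz": 0, "jaw": 0}, {"tx": 0.36, "ty": 0.08, "tz": 0, "rx": 0, "ry": 0, "rz": 0, "jaw": 0}, {"tx": 0.36, "ty": 0.08, "tz": 0, "rx": 0, "ry": 0, "rz": 0, "jaw": 0}, {"tx": 0.36, "ty": 0.08, "tz": 0, "rx": 0, "ry": 0, "rz": 0, "jaw": 0}, {"tx": 0.36, "ty": 0.08, "tz": 0, "rx": 0, "ry": 0, "rz": 0, "jaw": 0}, {"tx": 0.36, "ty": 0.08, "tz": 0, "rx": 0, "ry": 0, "rz": 0, "jaw": 0}, {"tx": 0.36, "ty": 0.08, "tz": 0, "rx": 0, "ry": 0, "rz": 0, "jaw": 0}, {"tx": 0.36, "ty": 0.08, "tz": 0, "rx": 0, "ry": 0, "rz": 0, "jaw": 0}, {"tx": 0.36, "ty": 0.08, "tz": 0, "rx": 0, "ry": 0, "rz": 0, "jaw": 0}, {"tx": 0.36, "ty": 0.08, "tz": 0, "rx": 0, "ry": 0, "rz": 0, "jaw": 0}, {"tx": 0.36, "ty": 0.08, "tz": 0, "rx": 0, "ry": 0, "rz": 0, "jaw": 0}]'

```text
time: 2.5
eef_pos: [0.4248, -0.2336, 0.3238]
ee_rot: [-2.507, -1.894, -0.0]
ft_force: [0.8, -0.3, -0.0]
width: 0.004
finger_force: 0.0
```

>>> drive_tool --increments '[{"tx": 0.36, "ty": 0.08, "tz": 0.15, "rx": 0, "ry": 0, "rz": 0, "jaw": 0}, {"tx": 0.36, "ty": 0.08, "tz": 0.3, "rx": 0, "ry": 0, "rz": 0, "jaw": 0}, {"tx": 0.36, "ty": 0.08, "tz": 0.3, "rx": 0, "ry": 0, "rz": 0, "jaw": 0}, {"tx": 0.36, "ty": 0.08, "tz": 0.3, "rx": 0, "ry": 0, "rz": 0, "jaw": 0}, {"tx": 0, "ty": 0, "tz": 0, "rx": 0, "ry": 0, "rz": 0, "jaw": 0}, {"tx": 0, "ty": 0, "tz": 0, "rx": 0, "ry": 0, "rz": 0, "jaw": 0}]'

```text
time: 3.1
eef_pos: [0.4997, -0.0927, 0.2105]
ee_rot: [-2.501, -1.898, 0.002]
ft_force: [-0.2, -0.5, 1.0]
width: 0.003
finger_force: 0.0
```

```bash
python3 - <<'E'
from h import *
rel(stand([-.0894,.098,.130]),74.4)
t=cap("top");s=cap("scene")
a=cv2.cvtColor(t["pixels"],cv2.COLOR_RGB2BGR)[150:240,225:345];b=cv2.cvtColor(s["pixels"],cv2.COLOR_RGB2BGR)[120:210,190:310]
cv2.imwrite("pics/z2.png",np.hstack([cv2.resize(x,None,fx=3.3,fy=3.3,interpolation=cv2.INTER_CUBIC) for x in(a,b)]))
E
```

```text
t 3.1 pos [ 0.4997 -0.0927  0.2105] yawx 74.39 tilt [-0.0025  0.0007] rel mm [19.3  1.8 80.5] units [0.161 0.015 0.671]
rz units -0.0001
```

View pics/z2.png

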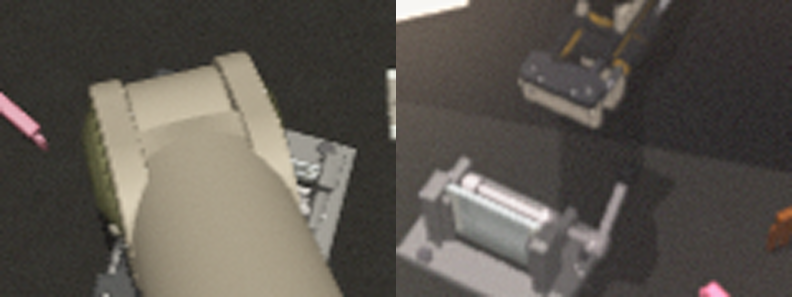

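```bash
python3 - <<'E'
from h import *
s=cap("scene");e=bot.state()["eef_pos"]
for dz in(0,.03,.06,.084,.12):
    p=proj(s,e+[0,0,dz])[0];print(dz,p,(p-[190,120])*3.3+[396,0])
print((proj(s,stand([-.0894,.098,.110]))[0]-[190,120])*3.3+[396,0])
E
```

```text
0 [253.19936665 149.5771288 ] [604.55790994  97.60452504]
0.03 [253.21578556 143.50130496] [604.61209235  77.55430637]
0.06 [253.23289303 137.1959253 ] [604.668547    56.74655349]
0.084 [253.24710347 131.97772179] [604.71544146  39.5264819 ]
0.12 [253.26934875 123.84405893] [604.78885088  12.68539447]
[623.75796523 169.98664025]
```

>>> drive_tool --increments '[{"tx": 0.16, "ty": 0.015, "tz": 0.2, "rx": 0, "ry": 0, "rz": 0, "jaw": 0}, {"tx": 0, "ty": 0, "tz": 0.2, "rx": 0, "ry": 0, "rz": 0, "jaw": 0}, {"tx": 0, "ty": 0, "tz": 0.2, "rx": 0, "ry": 0, "rz": 0, "jaw": 0}, {"tx": 0, "ty": 0, "tz": 0, "rx": 0, "ry": 0, "rz": 0, "jaw": 0}, {"tx": 0, "ty": 0, "tz": 0, "rx": 0, "ry": 0, "rz": 0, "jaw": 0}]'

```text
time: 3.75
eef_pos: [0.5071, -0.0767, 0.1404]
ee_rot: [2.504, 1.897, -0.0]
ft_force: [0.7, 0.3, 0.5]
width: 0.002
finger_force: 0.0
```

```bash
python3 - <<'E'
from h import *
rel(stand([-.0894,.098,.120]),74.4); print(bot.state()["ft_force"])
s=cap("scene");save(s,"z3.png",(200,110,320,200),5)
E
```

```text
t 3.75 pos [ 0.5071 -0.0767  0.1404] yawx 74.29 tilt [ 0.0002 -0.0004] rel mm [ 1.9 -1.2 20.4] units [ 0.015 -0.01   0.17 ]
rz units -0.0009
[0.70105098 0.31597931 0.53420506]
```

View pics/z3.png

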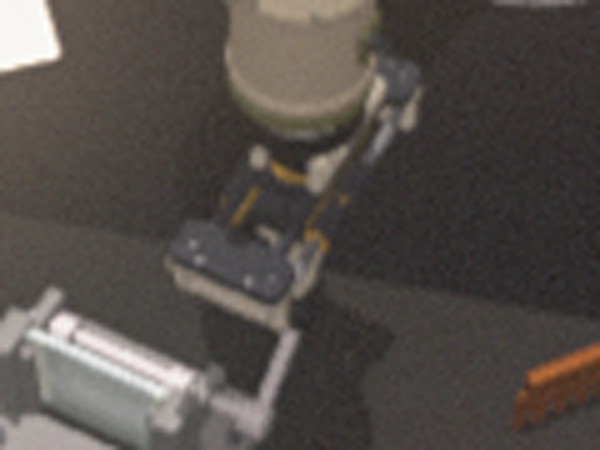

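>>> drive_tool --increments '[{"tx": 0.015, "ty": -0.01, "tz": 0.08, "rx": 0, "ry": 0, "rz": 0, "jaw": 0}, {"tx": 0, "ty": 0, "tz": 0.075, "rx": 0, "ry": 0, "rz": 0, "jaw": 0}, {"tx": 0, "ty": -0.038, "tz": 0.05, "rx": 0, "ry": 0, "rz": 0, "jaw": 0}, {"tx": 0, "ty": -0.032, "tz": 0.052, "rx": 0, "ry": 0, "rz": 0, "jaw": 0}, {"tx": 0, "ty": -0.027, "tz": 0.057, "rx": 0, "ry": 0, "rz": 0, "jaw": 0}, {"tx": 0, "ty": -0.022, "tz": 0.058, "rx": 0, "ry": 0, "rz": 0, "jaw": 0}, {"tx": 0, "ty": 0, "tz": 0, "rx": 0, "ry": 0, "rz": 0, "jaw": 0}]'

```text
time: 4.5
eef_pos: [0.4884, -0.0686, 0.0938]
ee_rot: [-2.497, -1.899, 0.009]
ft_force: [-10.3, 5.3, 9.6]
width: 0.001
finger_force: 5.4
```

>>> drive_tool --increments '[{"tx": 0, "ty": 0, "tz": -0.1, "rx": 0, "ry": 0, "rz": 0, "jaw": 0}, {"tx": 0, "ty": 0.05, "tz": -0.1, "rx": 0, "ry": 0, "rz": 0, "jaw": 0}, {"tx": 0, "ty": 0.05, "tz": 0, "rx": 0, "ry": 0, "rz": 0, "jaw": 0}, {"tx": 0, "ty": 0, "tz": 0, "rx": 0, "ry": 0, "rz": 0, "jaw": 0}]'

```text
time: 4.9
eef_pos: [0.5012, -0.0717, 0.1198]
ee_rot: [-2.499, -1.899, 0.006]
ft_force: [-13.9, 7.6, 20.5]
width: 0.01
finger_force: 11.3
```

```bash
python3 - <<'E'
from h import *
rel(stand([-.0894,.098,.120]),74.4); print(bot.state()["ft_force"],tostand(bot.state()["eef_pos"]))
E
```

```text
t 4.9 pos [ 0.5012 -0.0717  0.1198] yawx 74.45 tilt [-0.0051 -0.    ] rel mm [-1.3  5.8 -0.2] units [-0.011  0.048 -0.002]
rz units 0.0005
[-13.94301987   7.5604341   20.45713068] [-0.09520526  0.0993198   0.11982885]
```

>>> drive_tool --increments '[{"tx": 0, "ty": 0, "tz": -0.1, "rx": 0, "ry": 0, "rz": 0, "jaw": 0}, {"tx": 0, "ty": 0.05, "tz": -0.1, "rx": 0, "ry": 0, "rz": 0, "jaw": 0}, {"tx": -0.01, "ty": 0.07, "tz": 0, "rx": 0, "ry": 0, "rz": 0, "jaw": 0}, {"tx": 0, "ty": 0, "tz": 0, "rx": 0, "ry": 0, "rz": 0, "jaw": 0}]'

```text
time: 5.3
eef_pos: [0.5195, -0.0788, 0.1432]
ee_rot: [2.502, 1.897, 0.003]
ft_force: [0.0, 0.2, -0.7]
width: 0.005
finger_force: 0.0
```

```bash
python3 - <<'E'
from h import *
s=cap("scene");t=cap("top")
rel(stand([-.0894,.098,.120]),74.4); print(bot.state()["ft_force"],tostand(bot.state()["eef_pos"]))
a,b=[cv2.cvtColor(x["pixels"],cv2.COLOR_RGB2BGR) for x in(s,t)]
cv2.imwrite("pics/z4.png",np.hstack([cv2.resize(a[120:220,215:295],None,fx=5,fy=5,interpolation=3),cv2.resize(b[160:260,240:320],None,fx=5,fy=5,interpolation=3)]))
print(proj(s,bot.state()["eef_pos"]),proj(t,bot.state()["eef_pos"]))
E
```

```text
t 5.4 pos [ 0.5178 -0.0783  0.1425] yawx 74.38 tilt [-0.0003  0.    ] rel mm [  0.6 -11.9  22.5] units [ 0.005 -0.099  0.187]
rz units -0.0002
[ 0.95416602  0.71983627 -0.0667863 ] [-0.07747763  0.09744391  0.14249319]
[[257.20180237 168.43635913]] [[268.69604756 211.82582648]]
```

View pics/z4.png

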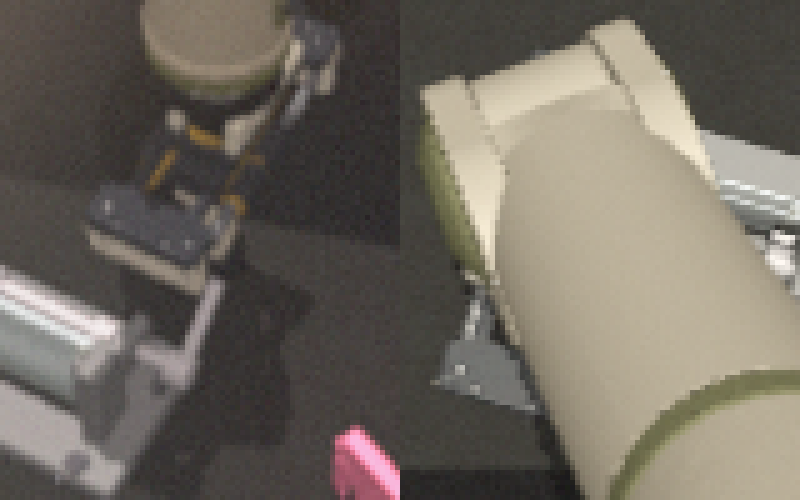

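>>> drive_tool --increments '[{"tx": 0, "ty": 0, "tz": 0.1, "rx": 0, "ry": 0, "rz": 0, "jaw": 0}, {"tx": 0, "ty": 0, "tz": 0.08, "rx": 0, "ry": 0, "rz": 0, "jaw": 0}, {"tx": 0, "ty": 0, "tz": 0.04, "rx": 0, "ry": 0, "rz": 0, "jaw": 0}, {"tx": 0, "ty": 0, "tz": 0, "rx": 0, "ry": 0, "rz": 0, "jaw": 0}]'

```text
time: 5.8
eef_pos: [0.5179, -0.078, 0.1155]
ee_rot: [-2.501, -1.9, 0.0]
ft_force: [2.1, -2.1, 3.5]
width: 0.005
finger_force: 2.2
```

>>> drive_tool --increments '[{"tx": 0, "ty": -0.035, "tz": 0.05, "rx": 0, "ry": 0, "rz": 0, "jaw": 0}, {"tx": 0, "ty": -0.032, "tz": 0.052, "rx": 0, "ry": 0, "rz": 0, "jaw": 0}, {"tx": 0, "ty": -0.029, "tz": 0.057, "rx": 0, "ry": 0, "rz": 0, "jaw": 0}, {"tx": 0, "ty": -0.026, "tz": 0.058, "rx": 0, "ry": 0, "rz": 0, "jaw": 0}, {"tx": 0, "ty": 0, "tz": 0, "rx": 0, "ry": 0, "rz": 0, "jaw": 0}]'

```text
time: 6.3
eef_pos: [0.5032, -0.0737, 0.0898]
ee_rot: [-2.501, -1.9, 0.001]
ft_force: [0.3, 0.1, 3.7]
width: 0.006
finger_force: 1.8
```

>>> drive_tool --increments '[{"tx": 0, "ty": -0.014, "tz": 0.06, "rx": 0, "ry": 0, "rz": 0, "jaw": 0}, {"tx": 0, "ty": -0.008, "tz": 0.06, "rx": 0, "ry": 0, "rz": 0, "jaw": 0}, {"tx": 0, "ty": -0.004, "tz": 0.06, "rx": 0, "ry": 0, "rz": 0, "jaw": 0}, {"tx": 0, "ty": 0, "tz": 0, "rx": 0, "ry": 0, "rz": 0, "jaw": 0}]'

```text
time: 6.7
eef_pos: [0.5, -0.0733, 0.0678]
ee_rot: [-2.501, -1.899, 0.002]
ft_force: [0.1, 0.2, -0.4]
width: 0.005
finger_force: 0.0
```

>>> drive_tool --increments '[{"tx": 0, "ty": 0, "tz": -0.35, "rx": 0, "ry": 0, "rz": 0, "jaw": 0}, {"tx": 0, "ty": 0, "tz": -0.35, "rx": 0, "ry": 0, "rz": 0, "jaw": 0.5}, {"tx": 0, "ty": 0, "tz": -0.35, "rx": 0, "ry": 0, "rz": 0, "jaw": 0.5}, {"tx": 0.33, "ty": 0.014, "tz": 0, "rx": 0, "ry": 0, "rz": 0.0055, "jaw": 0.5}, {"tx": 0.33, "ty": 0.014, "tz": 0, "rx": 0, "ry": 0, "rz": 0.0055, "jaw": 0.5}, {"tx": 0.33, "ty": 0.014, "tz": 0, "rx": 0, "ry": 0, "rz": 0.0055, "jaw": 0.5}, {"tx": 0.33, "ty": 0.014, "tz": 0, "rx": 0, "ry": 0, "rz": 0.0055, "jaw": 0.5}, {"tx": 0.33, "ty": 0.014, "tz": 0, "rx": 0, "ry": 0, "rz": 0.0055, "jaw": 0.5}, {"tx": 0.33, "ty": 0.014, "tz": 0, "rx": 0, "ry": 0, "rz": 0.0055, "jaw": 0.5}, {"tx": 0.33, "ty": 0.014, "tz": 0, "rx": 0, "ry": 0, "rz": 0.0055, "jaw": 0.5}, {"tx": 0, "ty": 0, "tz": 0, "rx": 0, "ry": 0, "rz": 0, "jaw": 0.5}]'

```text
time: 7.8
eef_pos: [0.5958, 0.1941, 0.1949]
ee_rot: [-2.566, -1.808, -0.005]
ft_force: [0.1, -0.4, 0.1]
width: 0.498
finger_force: 0.0
```

```bash
python3 - <<'E'
from h import *
s=cap("scene");t=cap("top")
rel([.5868,.1925,.066],69.9); print(bot.state()["width"])
a,b=[cv2.cvtColor(x["pixels"],cv2.COLOR_RGB2BGR) for x in(s,t)]
f=lambda i,x,y:cv2.resize(i[y:y+60,x:x+80],None,fx=5,fy=5,interpolation=3)
cv2.imwrite("pics/z5.png",np.vstack([np.hstack([f(a,190,155),f(b,255,173)]),np.hstack([f(a,290,180),f(b,155,160)])]))
E
```

```text
t 7.9 pos [0.5947 0.1883 0.1944] yawx 70.12 tilt [-0.001  -0.0002] rel mm [  1.3  -8.8 128.4] units [ 0.011 -0.073  1.07 ]
rz units 0.0019
0.49641658694179486
```

View pics/z5.png

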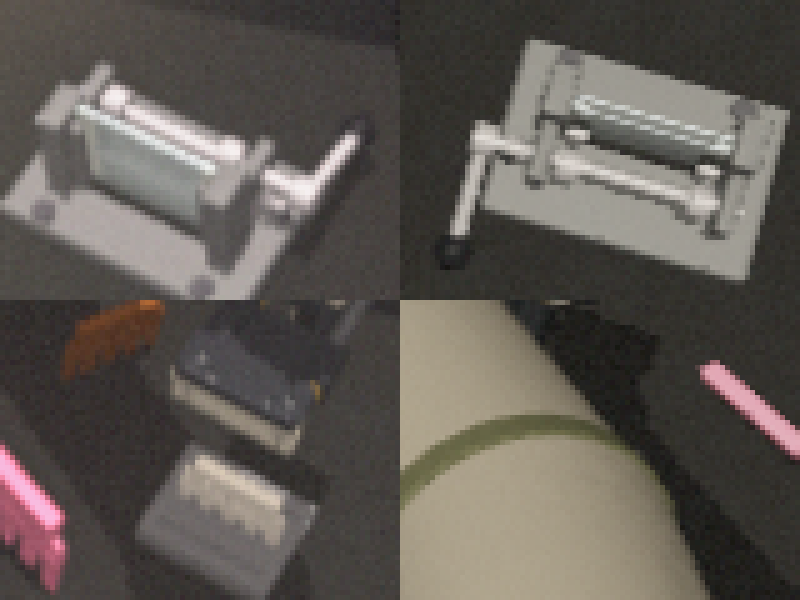

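>>> drive_tool --increments '[{"tx": 0.011, "ty": -0.077, "tz": 0.3, "rx": 0, "ry": 0, "rz": 0.002, "jaw": 0.4}, {"tx": 0, "ty": 0, "tz": 0.3, "rx": 0, "ry": 0, "rz": 0, "jaw": 0.4}, {"tx": 0, "ty": 0, "tz": 0.25, "rx": 0, "ry": 0, "rz": 0, "jaw": 0.4}, {"tx": 0, "ty": 0, "tz": 0, "rx": 0, "ry": 0, "rz": 0, "jaw": 0.4}, {"tx": 0, "ty": 0, "tz": 0, "rx": 0, "ry": 0, "rz": 0, "jaw": 0.4}]'

```text
time: 8.4
eef_pos: [0.5868, 0.1908, 0.0932]
ee_rot: [2.578, 1.795, -0.002]
ft_force: [-0.4, -0.3, -0.7]
width: 0.4
finger_force: 0.0
```

```bash
python3 - <<'E'
from h import *
s=cap("scene");t=cap("top")
rel([.5862,.1925,.046],69.9); print(bot.state()["ft_force"])
u=(np.array([53,252])+.5)/5-.5+[255,173];v=(np.array([360,128])+.5)/5-.5+[190,155]
b,e=tri(t,u,s,v);print("ball",b,e,"stand",tostand(b),"expect -.1037,.098,.040")
for d,n in((t,'t'),(s,'s')):print(proj(d,stand([-.1037,.098,.04])),u,v)
save(s,"z6.png",(290,180,370,240),8)
E
```

```text
t 8.5 pos [0.5877 0.1917 0.0945] yawx 69.73 tilt [0.0018 0.0005] rel mm [ 0.2 -1.8 48.5] units [ 0.002 -0.015  0.404]
rz units -0.0015
[ 0.20895404 -1.3592679   0.56431369]
ball [ 0.49419187 -0.06836451  0.04251848] 0.0014878262242608053 stand [-0.10287248  0.10067982  0.04251848] expect -.1037,.098,.040
[[265.69971791 223.58481117]] [265.2 223. ] [261.6 180.2]
[[260.76257789 180.08728399]] [265.2 223. ] [261.6 180.2]
```

View pics/z6.png

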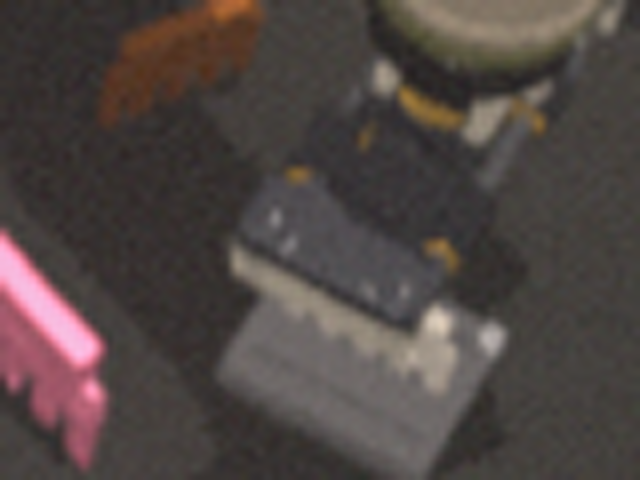

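>>> drive_tool --increments '[{"tx": 0.002, "ty": -0.013, "tz": 0.15, "rx": 0, "ry": 0, "rz": 0, "jaw": 0.4}, {"tx": 0, "ty": 0, "tz": 0.15, "rx": 0, "ry": 0, "rz": 0, "jaw": 0.4}, {"tx": 0, "ty": 0, "tz": 0.1, "rx": 0, "ry": 0, "rz": 0, "jaw": 0.4}, {"tx": 0, "ty": 0, "tz": 0, "rx": 0, "ry": 0, "rz": 0, "jaw": 0.4}, {"tx": 0, "ty": 0, "tz": 0, "rx": 0, "ry": 0, "rz": 0, "jaw": 0}, {"tx": 0, "ty": 0, "tz": 0, "rx": 0, "ry": 0, "rz": 0, "jaw": 0}, {"tx": 0, "ty": 0, "tz": 0, "rx": 0, "ry": 0, "rz": 0, "jaw": 0}, {"tx": 0, "ty": 0, "tz": 0, "rx": 0, "ry": 0, "rz": 0, "jaw": 0}, {"tx": 0, "ty": 0, "tz": 0, "rx": 0, "ry": 0, "rz": 0, "jaw": 0}]'

```text
time: 9.4
eef_pos: [0.5863, 0.1926, 0.0454]
ee_rot: [2.577, 1.796, 0.002]
ft_force: [2.0, -0.7, 2.6]
width: 0.1
finger_force: 30.0
```

```bash
python3 - <<'E'
from h import *
rel([.5862,.1925,.046],69.9); print({k:np.round(bot.state()[k],3) for k in("ft_force","wrist_torque","width","finger_force")})
E
```

```text
t 9.4 pos [0.5863 0.1926 0.0454] yawx 69.76 tilt [0.0015 0.0002] rel mm [-0.1 -0.1 -0.6] units [-0.001 -0.001 -0.005]
rz units -0.0012
{'ft_force': array([ 2.002, -0.698,  2.634]), 'wrist_torque': array([-0.295, -0.525,  0.04 ]), 'width': np.float64(0.1), 'finger_force': np.float64(30.0)}
```

>>> drive_tool --increments '[{"tx": 0, "ty": 0, "tz": -0.1, "rx": 0, "ry": 0, "rz": 0, "jaw": 0}, {"tx": 0, "ty": 0, "tz": -0.15, "rx": 0, "ry": 0, "rz": 0, "jaw": 0}, {"tx": 0, "ty": 0, "tz": -0.3, "rx": 0, "ry": 0, "rz": 0, "jaw": 0}, {"tx": 0, "ty": 0, "tz": -0.3, "rx": 0, "ry": 0, "rz": 0, "jaw": 0}, {"tx": 0, "ty": 0, "tz": -0.3, "rx": 0, "ry": 0, "rz": 0, "jaw": 0}, {"tx": 0, "ty": 0, "tz": 0, "rx": 0, "ry": 0, "rz": -0.0405, "jaw": 0}, {"tx": 0, "ty": 0, "tz": 0, "rx": 0, "ry": 0, "rz": 0, "jaw": 0}, {"tx": 0, "ty": 0, "tz": 0, "rx": 0, "ry": 0, "rz": 0, "jaw": 0}]'

```text
time: 10.2
eef_pos: [0.5848, 0.1924, 0.1828]
ee_rot: [-2.504, -1.897, 0.002]
ft_force: [-0.6, -0.4, 0.3]
width: 0.105
finger_force: 30.0
```

```bash
python3 - <<'E'
from h import *
rel(stand([-.004,0,.175]),74.4); print({k:np.round(bot.state()[k],3) for k in("ft_force","wrist_torque","width","finger_force")})
E
```

```text
t 10.2 pos [0.5848 0.1924 0.1828] yawx 74.3 tilt [-0.0011 -0.0003] rel mm [-376.    82.4    7.9] units [-3.134  0.686  0.066]
rz units -0.0009
{'ft_force': array([-0.57 , -0.422,  0.272]), 'wrist_torque': array([ 0.021, -0.113,  0.056]), 'width': np.float64(0.105), 'finger_force': np.float64(29.999)}
```

>>> drive_tool --increments '[{"tx": -0.15, "ty": 0.034, "tz": 0, "rx": 0, "ry": 0, "rz": -0.001, "jaw": 0}, {"tx": -0.33, "ty": 0.072, "tz": 0, "rx": 0, "ry": 0, "rz": 0, "jaw": 0}, {"tx": -0.33, "ty": 0.072, "tz": 0, "rx": 0, "ry": 0, "rz": 0, "jaw": 0}, {"tx": -0.33, "ty": 0.072, "tz": 0, "rx": 0, "ry": 0, "rz": 0, "jaw": 0}, {"tx": -0.33, "ty": 0.072, "tz": 0, "rx": 0, "ry": 0, "rz": 0, "jaw": 0}, {"tx": -0.33, "ty": 0.072, "tz": 0, "rx": 0, "ry": 0, "rz": 0, "jaw": 0}, {"tx": -0.33, "ty": 0.072, "tz": 0, "rx": 0, "ry": 0, "rz": 0, "jaw": 0}, {"tx": -0.33, "ty": 0.072, "tz": 0, "rx": 0, "ry": 0, "rz": 0, "jaw": 0}, {"tx": -0.33, "ty": 0.072, "tz": 0, "rx": 0, "ry": 0, "rz": 0, "jaw": 0}, {"tx": -0.33, "ty": 0.072, "tz": 0, "rx": 0, "ry": 0, "rz": 0, "jaw": 0}, {"tx": 0, "ty": 0, "tz": 0, "rx": 0, "ry": 0, "rz": 0, "jaw": 0}, {"tx": 0, "ty": 0, "tz": 0, "rx": 0, "ry": 0, "rz": 0, "jaw": 0}]'

```text
time: 11.4
eef_pos: [0.5636, -0.1906, 0.1819]
ee_rot: [-2.502, -1.897, 0.002]
ft_force: [1.0, 0.8, 0.1]
width: 0.106
finger_force: 30.0
```

```bash
python3 - <<'E'
from h import *
rel(stand([-.004,0,.160]),74.4)
s=cap("scene");save(s,"z7.png",(180,130,280,205),8)
# predicted pixel spots in the crop: comb ends (tips) from TCP, mouth ends
e=bot.state()["eef_pos"];ts=tostand(e)
f=lambda P:((proj(s,P)[0]-[180,130]+.5)*8-.5).round(0)
for y in(-.036,.036):print("tip",y,f(stand(ts+[0,y,-.0404])),"root",f(stand(ts+[0,y,-.0224])))
for y in(-.05,.05):print("tall top",f(stand([.0045,y,.107])))
E
```

```text
t 11.4 pos [ 0.5636 -0.1906  0.1819] yawx 74.33 tilt [-0.0019  0.0009] rel mm [-1.7 -0.8 21.9] units [-0.014 -0.007  0.182]
rz units -0.0006
tip -0.036 [234. 321.] root [230. 295.]
tip 0.036 [396. 395.] root [394. 369.]
tall top [194. 367.]
tall top [414. 469.]
```

View pics/z7.png

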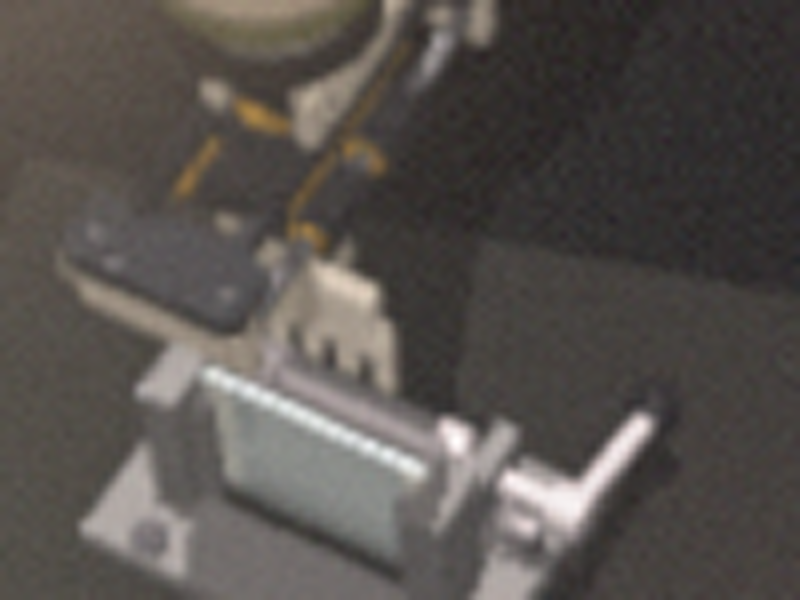

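>>> drive_tool --increments '[{"tx": 0, "ty": -0.023, "tz": 0.1, "rx": 0, "ry": 0, "rz": 0, "jaw": 0}, {"tx": 0, "ty": 0, "tz": 0.1, "rx": 0, "ry": 0, "rz": 0, "jaw": 0}, {"tx": 0, "ty": 0, "tz": 0.07, "rx": 0, "ry": 0, "rz": 0, "jaw": 0}, {"tx": 0, "ty": 0, "tz": 0.03, "rx": 0, "ry": 0, "rz": 0, "jaw": 0}, {"tx": 0, "ty": 0, "tz": 0.025, "rx": 0, "ry": 0, "rz": 0, "jaw": 0}, {"tx": 0, "ty": 0, "tz": 0, "rx": 0, "ry": 0, "rz": 0, "jaw": 0}, {"tx": 0, "ty": 0, "tz": 0, "rx": 0, "ry": 0, "rz": 0, "jaw": 0}]'

```text
time: 12.15
eef_pos: [0.562, -0.1892, 0.144]
ee_rot: [2.5, 1.902, 0.0]
ft_force: [-0.4, 0.1, 0.2]
width: 0.106
finger_force: 30.0
```

```bash
cat >> h.py <<'E'
def st():
    b=bot.state();F=b["ft_force"];p=tostand(b["eef_pos"])*1e3;c,s=np.cos(YS),np.sin(YS)
    print("t",round(b["time"],2),"TCP stand mm",p.round(2),"tipz",round(p[2]-40.4,2),"rootz-98",round(p[2]-22.4-98,2),"F stand",np.round([c*F[0]+s*F[1],-s*F[0]+c*F[1],F[2]],2),"T",b["wrist_torque"].round(2),"w",round(b["width"],3),"ff",round(b["finger_force"],1))
E
python3 -c "
from h import *
st();rel(stand([0,0,.14]),74.4)"
```

```text
t 12.15 TCP stand mm [ -5.07   2.56 144.04] tipz 103.64 rootz-98 23.64 F stand [-0.39  0.03  0.2 ] T [-0.05 -0.07  0.01] w 0.106 ff 30.0
t 12.15 pos [ 0.562  -0.1892  0.144 ] yawx 74.53 tilt [ 0.0003 -0.    ] rel mm [-2.6  5.1  4. ] units [-0.021  0.042  0.034]
rz units 0.0011
```

>>> drive_tool --increments '[{"tx": 0, "ty": 0.01, "tz": 0.008, "rx": 0, "ry": 0, "rz": 0, "jaw": 0}, {"tx": 0, "ty": 0.01, "tz": 0, "rx": 0, "ry": 0, "rz": 0, "jaw": 0}, {"tx": 0, "ty": 0.008, "tz": 0, "rx": 0, "ry": 0, "rz": 0, "jaw": 0}, {"tx": 0, "ty": 0, "tz": 0, "rx": 0, "ry": 0, "rz": 0, "jaw": 0}, {"tx": 0, "ty": 0, "tz": 0, "rx": 0, "ry": 0, "rz": 0, "jaw": 0}]'

```text
time: 12.65
eef_pos: [0.5651, -0.1901, 0.1429]
ee_rot: [-2.5, -1.902, 0.0]
ft_force: [0.1, 0.4, -0.6]
width: 0.102
finger_force: 30.0
```

```bash
python3 -c "
from h import *
st()"
```

```text
t 12.65 TCP stand mm [ -1.88   2.49 142.93] tipz 102.53 rootz-98 22.53 F stand [-0.05  0.45 -0.56] T [-0.09 -0.08 -0.04] w 0.102 ff 30.0
```

>>> drive_tool --increments '[{"tx": 0, "ty": 0.008, "tz": 0, "rx": 0, "ry": 0, "rz": 0, "jaw": 0}, {"tx": 0, "ty": 0.008, "tz": 0, "rx": 0, "ry": 0, "rz": 0, "jaw": 0}, {"tx": 0, "ty": 0, "tz": 0, "rx": 0, "ry": 0, "rz": 0, "jaw": 0}, {"tx": 0, "ty": 0, "tz": 0, "rx": 0, "ry": 0, "rz": 0, "jaw": 0}]'

```text
time: 13.05
eef_pos: [0.5669, -0.1906, 0.1429]
ee_rot: [-2.5, -1.902, 0.0]
ft_force: [-0.5, 0.3, -0.3]
width: 0.11
finger_force: 30.0
```

>>> drive_tool --increments '[{"tx": 0, "ty": 0.008, "tz": 0, "rx": 0, "ry": 0, "rz": 0, "jaw": 0}, {"tx": 0, "ty": 0, "tz": 0, "rx": 0, "ry": 0, "rz": 0, "jaw": 0}, {"tx": 0, "ty": 0, "tz": 0, "rx": 0, "ry": 0, "rz": 0, "jaw": 0}]'

```text
time: 13.35
eef_pos: [0.5678, -0.1909, 0.1429]
ee_rot: [-2.5, -1.902, 0.0]
ft_force: [-0.1, -0.4, -0.3]
width: 0.105
finger_force: 30.0
```

```bash
python3 -c "
from h import *
st()"
```

```text
t 13.35 TCP stand mm [  0.99   2.48 142.88] tipz 102.48 rootz-98 22.48 F stand [ 0.   -0.44 -0.28] T [-0.08 -0.03 -0.03] w 0.105 ff 30.0
```

>>> drive_tool --increments '[{"tx": 0, "ty": 0.008, "tz": 0, "rx": 0, "ry": 0, "rz": 0, "jaw": 0}, {"tx": 0, "ty": 0, "tz": 0, "rx": 0, "ry": 0, "rz": 0, "jaw": 0}, {"tx": 0, "ty": 0, "tz": 0, "rx": 0, "ry": 0, "rz": 0, "jaw": 0}]'

```text
time: 13.65
eef_pos: [0.5686, -0.1911, 0.1428]
ee_rot: [-2.5, -1.902, 0.0]
ft_force: [-0.2, -0.1, -0.0]
width: 0.108
finger_force: 30.0
```

>>> drive_tool --increments '[{"tx": 0, "ty": 0.008, "tz": 0, "rx": 0, "ry": 0, "rz": 0, "jaw": 0}, {"tx": 0, "ty": 0, "tz": 0, "rx": 0, "ry": 0, "rz": 0, "jaw": 0}, {"tx": 0, "ty": 0, "tz": 0, "rx": 0, "ry": 0, "rz": 0, "jaw": 0}]'

```text
time: 13.95
eef_pos: [0.5691, -0.1913, 0.1428]
ee_rot: [-2.5, -1.902, 0.001]
ft_force: [-2.8, 1.3, 1.0]
width: 0.105
finger_force: 30.0
```

```bash
python3 -c "
from h import *
st()"
```

```text
t 13.95 TCP stand mm [  2.35   2.47 142.8 ] tipz 102.4 rootz-98 22.4 F stand [-3.08  0.53  1.  ] T [ 0.24  0.79 -0.12] w 0.105 ff 30.0
```

>>> drive_tool --increments '[{"tx": 0, "ty": 0, "tz": 0, "rx": 0, "ry": 0, "rz": 0.004, "jaw": 0}, {"tx": 0, "ty": 0, "tz": 0, "rx": 0, "ry": 0, "rz": 0, "jaw": 0}, {"tx": 0, "ty": 0, "tz": 0, "rx": 0, "ry": 0, "rz": 0, "jaw": 0}]'

```text
time: 14.25
eef_pos: [0.5693, -0.1913, 0.1428]
ee_rot: [-2.507, -1.892, 0.001]
ft_force: [-3.1, 1.4, 0.9]
width: 0.105
finger_force: 30.0
```

```bash
python3 -c "
from h import *
st();rel(stand([0,0,.14]),74.4)"
```

```text
t 14.25 TCP stand mm [  2.53   2.48 142.78] tipz 102.38 rootz-98 22.38 F stand [-3.35  0.47  0.91] T [ 0.35  1.04 -0.04] w 0.105 ff 30.0
t 14.25 pos [ 0.5693 -0.1913  0.1428] yawx 74.08 tilt [-0.0008  0.    ] rel mm [-2.5 -2.5  2.8] units [-0.021 -0.021  0.023]
rz units -0.0028
```

>>> drive_tool --increments '[{"tx": 0, "ty": -0.004, "tz": 0.01, "rx": 0, "ry": 0, "rz": 0, "jaw": 0}, {"tx": 0, "ty": 0, "tz": 0.015, "rx": 0, "ry": 0, "rz": 0, "jaw": 0}, {"tx": 0, "ty": 0, "tz": 0.015, "rx": 0, "ry": 0, "rz": 0, "jaw": 0}, {"tx": 0, "ty": 0, "tz": 0.015, "rx": 0, "ry": 0, "rz": 0, "jaw": 0}, {"tx": 0, "ty": 0, "tz": 0, "rx": 0, "ry": 0, "rz": 0, "jaw": 0}, {"tx": 0, "ty": 0, "tz": 0, "rx": 0, "ry": 0, "rz": 0, "jaw": 0}]'

```text
time: 14.85
eef_pos: [0.5691, -0.1913, 0.136]
ee_rot: [-2.507, -1.892, 0.0]
ft_force: [-2.8, 1.3, -1.3]
width: 0.104
finger_force: 30.0
```

```bash
python3 -c "
from h import *
st();rel(stand([0,0,.14]),74.1)"
```

```text
t 14.85 TCP stand mm [  2.37   2.45 135.95] tipz 95.55 rootz-98 15.55 F stand [-3.    0.48 -1.34] T [ 0.19  0.62 -0.03] w 0.104 ff 30.0
t 14.85 pos [ 0.5691 -0.1913  0.136 ] yawx 74.07 tilt [-0.0003  0.0002] rel mm [-2.5 -2.4 -4. ] units [-0.021 -0.02  -0.034]
rz units -0.0002
```

>>> drive_tool --increments '[{"tx": 0, "ty": -0.002, "tz": 0.02, "rx": 0, "ry": 0, "rz": 0, "jaw": 0}, {"tx": 0, "ty": 0, "tz": 0.02, "rx": 0, "ry": 0, "rz": 0, "jaw": 0}, {"tx": 0, "ty": 0, "tz": 0.02, "rx": 0, "ry": 0, "rz": 0, "jaw": 0}, {"tx": 0, "ty": 0, "tz": 0.02, "rx": 0, "ry": 0, "rz": 0, "jaw": 0}, {"tx": 0, "ty": 0, "tz": 0.02, "rx": 0, "ry": 0, "rz": 0, "jaw": 0}, {"tx": 0, "ty": 0, "tz": 0, "rx": 0, "ry": 0, "rz": 0, "jaw": 0}, {"tx": 0, "ty": 0, "tz": 0, "rx": 0, "ry": 0, "rz": 0, "jaw": 0}]'

```text
time: 15.55
eef_pos: [0.5685, -0.191, 0.1239]
ee_rot: [-2.507, -1.892, 0.001]
ft_force: [-5.2, 2.2, -1.1]
width: 0.107
finger_force: 30.0
```

```bash
python3 -c "
from h import *
st();rel(stand([0,0,.14]),74.1)
s=cap('scene');save(s,'z8.png',(180,130,280,205),8)"
```

```text
t 15.55 TCP stand mm [  1.66   2.5  123.9 ] tipz 83.5 rootz-98 3.5 F stand [-5.64  0.68 -1.08] T [ 0.29  0.96 -0.02] w 0.107 ff 30.0
t 15.55 pos [ 0.5685 -0.191   0.1239] yawx 74.08 tilt [-0.0011  0.0002] rel mm [ -2.5  -1.7 -16.1] units [-0.021 -0.014 -0.134]
rz units -0.0002
```

View pics/z8.png

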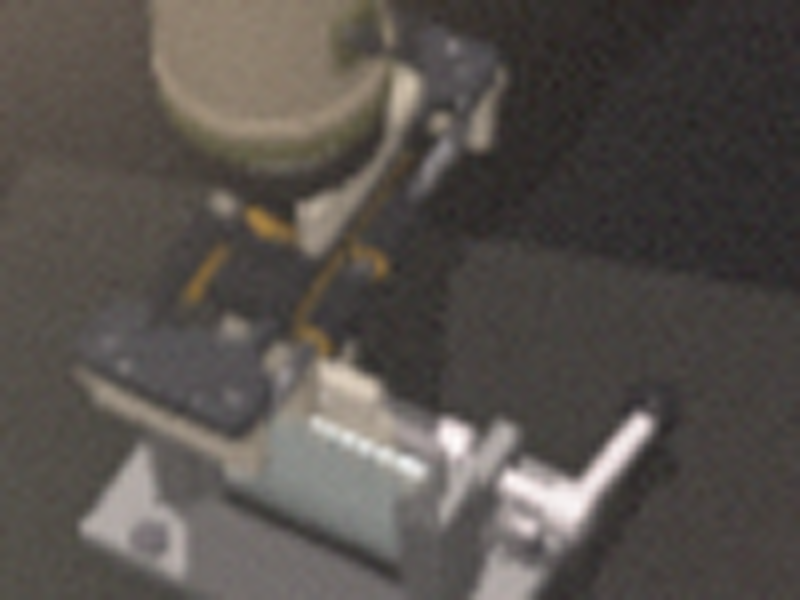

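>>> drive_tool --increments '[{"tx": 0, "ty": -0.006, "tz": 0.008, "rx": 0, "ry": 0, "rz": 0, "jaw": 0}, {"tx": 0, "ty": 0, "tz": 0.008, "rx": 0, "ry": 0, "rz": 0, "jaw": 0}, {"tx": 0, "ty": 0, "tz": 0.008, "rx": 0, "ry": 0, "rz": 0, "jaw": 0}, {"tx": 0, "ty": 0, "tz": 0, "rx": 0, "ry": 0, "rz": 0, "jaw": 0}, {"tx": 0, "ty": 0, "tz": 0, "rx": 0, "ry": 0, "rz": 0, "jaw": 0}]'

```text
time: 16.1
eef_pos: [0.5682, -0.191, 0.1213]
ee_rot: [-2.508, -1.892, 0.0]
ft_force: [-3.4, 1.6, 0.9]
width: 0.104
finger_force: 30.0
```

```bash
python3 -c "
from h import *
st()"
```

```text
t 16.1 TCP stand mm [  1.42   2.46 121.28] tipz 80.88 rootz-98 0.88 F stand [-3.71  0.6   0.86] T [ 0.26  0.93 -0.04] w 0.104 ff 30.0
```

>>> drive_tool --increments '[{"tx": 0, "ty": -0.004, "tz": 0.008, "rx": 0, "ry": 0, "rz": 0, "jaw": 0}, {"tx": 0, "ty": 0, "tz": 0.008, "rx": 0, "ry": 0, "rz": 0, "jaw": 0}, {"tx": 0, "ty": 0, "tz": 0.008, "rx": 0, "ry": 0, "rz": 0, "jaw": 0}, {"tx": 0, "ty": 0, "tz": 0, "rx": 0, "ry": 0, "rz": 0, "jaw": 0}, {"tx": 0, "ty": 0, "tz": 0, "rx": 0, "ry": 0, "rz": 0, "jaw": 0}]'

```text
time: 16.6
eef_pos: [0.5682, -0.1909, 0.1185]
ee_rot: [2.507, 1.892, 0.001]
ft_force: [-1.3, 0.0, -0.6]
width: 0.107
finger_force: 30.0
```

```bash
python3 -c "
from h import *
st()"
```

```text
t 16.6 TCP stand mm [  1.33   2.57 118.49] tipz 78.09 rootz-98 -1.91 F stand [-1.24 -0.34 -0.63] T [ 0.09  0.2  -0.01] w 0.107 ff 30.0
```

>>> drive_tool --increments '[{"tx": 0, "ty": 0, "tz": 0.008, "rx": 0, "ry": 0, "rz": 0, "jaw": 0}, {"tx": 0, "ty": 0, "tz": 0.008, "rx": 0, "ry": 0, "rz": 0, "jaw": 0}, {"tx": 0, "ty": 0, "tz": 0.008, "rx": 0, "ry": 0, "rz": 0, "jaw": 0}, {"tx": 0, "ty": 0, "tz": 0, "rx": 0, "ry": 0, "rz": 0, "jaw": 0}, {"tx": 0, "ty": 0, "tz": 0, "rx": 0, "ry": 0, "rz": 0, "jaw": 0}]'

```text
time: 17.1
eef_pos: [0.5682, -0.1908, 0.116]
ee_rot: [2.507, 1.892, 0.001]
ft_force: [-2.6, 1.0, 5.5]
width: 0.103
finger_force: 30.0
```

```bash
python3 -c "
from h import *
st()"
```

```text
t 17.1 TCP stand mm [  1.35   2.62 115.99] tipz 75.59 rootz-98 -4.41 F stand [-2.81  0.28  5.47] T [ 0.13  0.46 -0.04] w 0.103 ff 30.0
```

>>> drive_tool --increments '[{"tx": 0, "ty": -0.003, "tz": 0.008, "rx": 0, "ry": 0, "rz": 0, "jaw": 0}, {"tx": 0, "ty": 0, "tz": 0.008, "rx": 0, "ry": 0, "rz": 0, "jaw": 0}, {"tx": 0, "ty": 0, "tz": 0.008, "rx": 0, "ry": 0, "rz": 0, "jaw": 0}, {"tx": 0, "ty": 0, "tz": 0, "rx": 0, "ry": 0, "rz": 0, "jaw": 0}, {"tx": 0, "ty": 0, "tz": 0, "rx": 0, "ry": 0, "rz": 0, "jaw": 0}]'

```text
time: 17.6
eef_pos: [0.5682, -0.1908, 0.1132]
ee_rot: [2.507, 1.892, 0.002]
ft_force: [-1.1, 0.2, 5.3]
width: 0.102
finger_force: 30.0
```

```bash
python3 -c "
from h import *
st()"
```

```text
t 17.6 TCP stand mm [  1.34   2.68 113.22] tipz 72.82 rootz-98 -7.18 F stand [-1.16 -0.09  5.26] T [ 0.1   0.26 -0.04] w 0.102 ff 30.0
```

>>> drive_tool --increments '[{"tx": 0, "ty": 0, "tz": 0.006, "rx": 0, "ry": 0, "rz": 0, "jaw": 0}, {"tx": 0, "ty": 0, "tz": 0.006, "rx": 0, "ry": 0, "rz": 0, "jaw": 0}, {"tx": 0, "ty": 0, "tz": 0, "rx": 0, "ry": 0, "rz": 0, "jaw": 0}, {"tx": 0, "ty": 0, "tz": 0, "rx": 0, "ry": 0, "rz": 0, "jaw": 0}, {"tx": 0, "ty": 0, "tz": 0, "rx": 0, "ry": 0, "rz": 0, "jaw": 0}, {"tx": 0, "ty": 0, "tz": 0, "rx": 0, "ry": 0, "rz": 0, "jaw": 0}, {"tx": 0, "ty": 0, "tz": 0, "rx": 0, "ry": 0, "rz": 0, "jaw": 0}]'

```text
time: 18.3
eef_pos: [0.5682, -0.1908, 0.1118]
ee_rot: [2.507, 1.892, 0.002]
ft_force: [-1.2, 0.2, 6.0]
width: 0.102
finger_force: 30.0
```

```bash
python3 -c "
from h import *
st();s=cap('scene');save(s,'z9.png',(200,150,270,202),11)
e=tostand(bot.state()['eef_pos'])
f=lambda P:((proj(s,P)[0]-[200,150]+.5)*11-.5).round(0)
print('rail top end',f(stand(e+[.005,.03,.0206])),'rail bottom end',f(stand(e+[.005,.03,.0026])),'tall top at y30',f(stand([.0032,.032,.107])))"
```

```text
t 18.3 TCP stand mm [  1.38   2.65 111.82] tipz 71.42 rootz-98 -8.58 F stand [-1.21 -0.12  6.01] T [ 0.11  0.25 -0.04] w 0.102 ff 30.0
rail top end [289. 357.] rail bottom end [292. 391.] tall top at y30 [297. 396.]
```

View pics/z9.png

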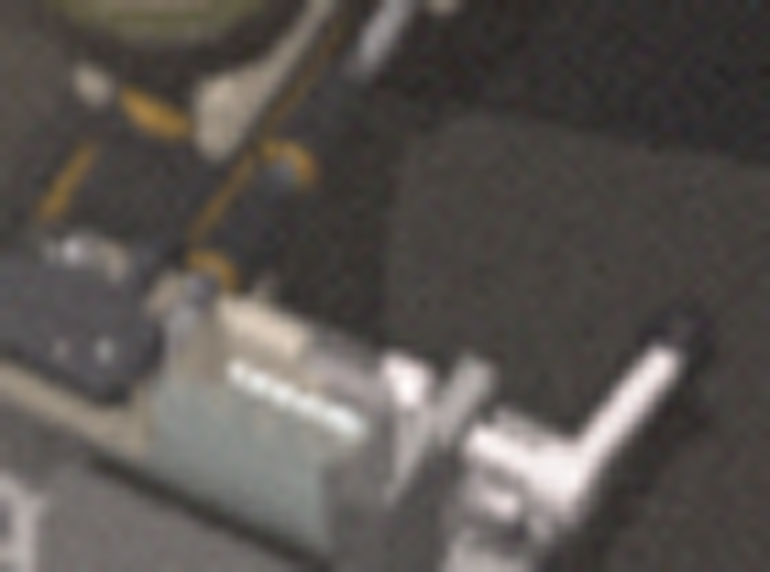

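```bash
python3 -c "
from h import *
print(bot.close_job())"
```

```text
the job is handed in; nothing more can be done
None
```

I handed the job in at about 18 s: the lever is caught down, and the gripper still holds the comb between the clamped plates. By my estimate the tooth roots are about 8.6 mm below the short plate's edge, with the ridge dragging at about 6 N; the hand-in call returned no verdict.

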